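# Pin the carriage of the sloping bearing stand

## Robot

A 6-joint arm with a two-finger parallel gripper is mounted at the origin on the work surface. World frame = base frame: x ahead of the robot, y to its left, z up, the work surface at z = 0. Lengths are in mm, angles in degrees, forces in N, time in s.
With the tool pointing down it reaches from about 350 to 850 mm from the base axis. Payload 8.1 kg.
Tool frame: the origin (TCP) lies at the very end of the fingers, on their centre line; the grasp point (between the pads) lies 19 mm behind it; z points along the fingers, y is the line along which they close (so a half turn about z gives the same grasp; the last joint's range is limited). The gripper opens to 85 mm and grips with 20 to 120 N. Pads are 22 mm wide; open, the fingers measure 114 mm over their backs; the gripper's body (76 mm by 85 mm) begins 54 mm behind the grasp point. The pads swing forward as they close: fully open they stand 13 mm farther back than shut.
Start: joints at [69.477, 7.471, 85.268, -0, 87.261, -4.893], TCP at [161.635, 577.823, 231.292] pointing down, gripper open.
Joint ranges: [-169.43, 169.43], [-51.17, 129.36], [1.28, 143.12], [-76.62, 256.62], [0, 156.53], [-152.29, 152.29]. Speed limits (degrees/s): [136.94, 136.94, 159.86, 180, 180, 180].

## Interface

Orientations are given as [roll, pitch, yaw] about the fixed x, y, z axes, in that order (R = Rz(yaw) Ry(pitch) Rx(roll)).
In Python, from bench import status, viewer, job gives the robot as it stands.
- The arm moves only by the tool arm_command, never from a script. Its argument "targets" is a list that holds one entry, the list of rows, each a list of 7 numbers: the shift along the world's x, y, z in m, then the turn, a rotation vector about the world's x, y, z in rad, then the opening, from -1 (shut) to 1 (fully open). In form: [[[dx, dy, dz, rx, ry, rz, gripper], ...]]. A call has 1 to 10 rows; each row shifts and turns the commanded pose from where the row before left it; what a row does not reach is not made up. A row lasts 1/8 s, in which the tool goes at most 62.5 mm and 10.7 degrees, less where a joint would pass 70% of its speed; a pose out of reach is approached as far as the arm can. A call with a gripper value outside its range is refused whole. The fingers move at their own pace and stop on an object; "force" is the grip in N (left out, the last holds). Time passes only in rows, so rows that do not move let the fingers close. It gives the time, the measured TCP pose, the force, the opening and the grip force at its end, in the units of the state.
- status.sense(): the state, without advancing time (a new reading comes with each control period).
- viewer.snapshot(name): name is "side" or "top"; returns the picture (384x512x3 uint8, red, green, blue); there is no depth.
- viewer.camera_model(name): a dict with "vertical_fov" (degrees; the focal length in pixels is half the picture's height over the tangent of half this angle, whatever the lens; pixels are square), "cx", "cy" (the principal point, pixels), "xyz" and "attitude" of the camera in the world. Camera axes: x right, y down, z forward; pixel columns grow to the right and rows downward; lengths in mm; the calibration is good to about 2 mm. A picture is of the moment at which its call begins. camera_model takes no time and is no camera call.
- job.hand_in(): hands the job in; it is judged then, once.
The state is a dict: "time": time; "joint_pos": joint angles; "qd": joint speeds; "joint_efforts": joint torques, N m; "tool_pos": TCP position; "tcp_rot": TCP orientation; "ft_force": force on the tool from outside, world axes, zero at the start; "wrist_torque": the same for the moment, N m; "finger_gap": finger opening in mm; "grip_force": force on a finger pad.
Only numpy, scipy, OpenCV 4.12 (cv2) and the standard library are available. Lean on these libraries where they do the work, as an engineer would, in place of code of your own. Each camera call takes 0.05 s, during which the arm holds its last target. There are 200 camera calls.

## Task

Lock the carriage of the sloping bearing stand: take the locating pin with the plain cylindrical head from the rack, slide the carriage until its hole lines up with the hole hidden in the bed beneath it (feel for it with the pin's nose), and push the pin through both until its flange sits flat on the carriage. Let go of it there, and leave the other pins, the bearing rings and the spanner where they are.

Things in the scene. Friction and masses are not known exactly. Their poses are not given: they have to be found in the camera images.
- pin: The locating pin: plain steel, 80 mm long, about 120 g, starting upright in any one of the rack's three holes, flange on the rack. Origin at the centre of its nose, z along the pin towards the head. Nose tapers from 6 to 12 mm diameter over the first 7 mm; shank 12 mm up to z = 40 mm; flange 26 mm diameter from 40 to 44 mm; plain cylindrical head 18 mm diameter from 44 to 80 mm.
- pin_head (a point): Middle of the pin's cylindrical head (18 mm diameter, 36 mm long), 62 mm from the nose on the pin's axis; grip the pin by this head.
- pin_shoulder (a point): Centre of the underside of the pin's flange, 40 mm from the nose on the pin's axis; axes as the pin's.
- rack: Fixed black plastic block 180 x 55 x 50 mm (x, y, z), origin at the centre of its underside on the table. Three upright through holes of 14 mm in a row along its x, at x = -55, 0 and +55 mm; each holds a pin.
- tee_pin: Another steel pin with the same shank and flange but a T-bar head (60 mm bar), in another hole of the rack: leave alone. Origin at the nose.
- ball_pin: Another steel pin with the same shank and flange but a ball head of 28 mm, in another hole of the rack: leave alone. Origin at the nose.
- stand: Fixed blue and dark steel stand, 170 x 252 mm footprint, origin at the centre of its underside on the table. Its steel bed slopes 25 degrees, low side towards the stand's -x, which looks away from the robot within 15 degrees, and passes 110 mm above the origin. A steel cheek at each end of the bed, from 96 to 126 mm either side in y, stands 14 mm over the bed.
- bed (a point): Point of the bed surface under the middle of the line that the carriage's hole travels (joint value 0). The bed is 16 mm thick, open below, with one round through hole of 14 mm on that line. The carriage always covers it and its place changes: it lies where the carriage's joint value is somewhere from -0.020 to +0.006 m, and must be found by feeling with the pin's nose.
- carriage (a joint): Position of the carriage along the stand's y (m), level along the slope, range -0.035 to 0.035. It stays where it is left; about 1.5 N of friction, 0.7 kg. It starts between +0.018 and +0.033, so it must be moved towards the stand's -y.
- carriage_hole (a point): Centre of the upper mouth of the carriage's 13.6 mm through hole; z is the hole's axis, outward from the slope (25 degrees from vertical, leaning away from the robot), y along the carriage's travel, x up the slope. The bed surface is 13 mm below it along the axis. With the pin's nose resting on undrilled bed the flange stays 27 mm above the carriage; once both holes line up it goes down onto it.
- carriage_ring (a point): Centre of the top of the dark bearing ring (56 mm diameter, 22 mm high) clamped on the carriage, 56 mm up the slope from its hole. The carriage is an aluminium plate 12 mm thick, 120 mm along y and 112 mm along the slope, 1 mm above the bed; its hole is mid-way along y and 25 mm from the lower edge.
- ring_a: Loose steel bearing ring, 64 mm diameter, 28 mm high, lying on the table beyond the stand; origin at the centre of its underside. Leave alone.
- ring_b: Loose bearing ring, 56 mm diameter, 24 mm high; leave alone.
- ring_c: Loose bearing ring, 72 mm diameter, 30 mm high; leave alone.
- ring_d: Loose bearing ring, 60 mm diameter, 26 mm high; leave alone.
- spanner: Loose spanner lying on the table; leave alone.
Not all that is in view belongs to the job. Of the things that look like the rack, the smaller one is meant.

How it is judged:
By the outcome, as a careful person would: the job done as asked, in the order asked, and still so for the second after the job is handed in, with the robot touching nothing.
It also fails if it takes over 64 s, if anything falls off the work surface, if the arm or the gripper's body presses on something with over 40 N, if the wrist force passes 120 N, or if a joint passes its speed limit or range.

## Working session

There is one attempt and no reset: what is moved stays moved. The work goes in short steps, Python scripts to look and compute and a tool call to move; the robot and the scene stay as the last step left them, time stands still between calls to the robot, and variables do not carry over. Pictures are saved under pics/ and viewed, at most 10 in all, crops included, and the job is handed in when it is done.

Besides the shell and the picture viewer there is one more tool, called in YAML: its name, and indented under it one key for each argument. arm_command: Moves the arm, as the interface text tells. Its arguments: {"type":"object","properties":{"targets":{"type":"array"},"force":{"type":"number"}},"required":["targets"]}

```bash
mkdir -p pics; python3 - <<'E'
from bench import status, viewer
import cv2
for n in("side","top"):
    cv2.imwrite(f"pics/{n}0.png",cv2.resize(viewer.snapshot(n)[:,:,::-1],(800,600),interpolation=cv2.INTER_CUBIC)); print(n,viewer.camera_model(n))
print(status.sense())
E
```

```text
side {'vertical_fov': 53.57843200760582, 'cx': 252.46473418284648, 'cy': 192.06373536831686, 'xyz': array([ 137.74713265, -674.80968389,  907.55786999]), 'attitude': array([-138.14540909,    0.48693857,  -28.84731819])}
top {'vertical_fov': 42.36733490309012, 'cx': 257.5288675536386, 'cy': 194.99619406896088, 'xyz': array([ 145.33706007,  -22.72814272, 1710.73681171]), 'attitude': array([-169.12414752,   -0.51132867,  -89.32690167])}
{'time': 0.1, 'joint_pos': array([ 6.94759953e+01,  7.51028696e+00,  8.53240091e+01,  1.93255521e-04,
        8.72599949e+01, -4.89297986e+00]), 'qd': array([-0.00877943, -0.15563382, -0.19157452,  0.0883098 ,  0.0041074 ,
       -0.06668932]), 'joint_efforts': array([ 1.04835235e-03, -5.70960402e+01, -5.01936114e+01, -2.36993919e-04,
        8.34628270e-03, -3.56117653e-05]), 'tool_pos': array([161.46888128, 577.35613893, 230.34517482]), 'tcp_rot': array([-1.79906069e+02, -8.23484625e-03,  1.64368959e+02]), 'ft_force': array([-0.11881022, -0.19975071,  0.56442619]), 'wrist_torque': array([ 0.01456737, -0.00027002, -0.01193851]), 'grip_force': 0.0, 'finger_gap': 85.47308764984238}
```

View pics/side0.png

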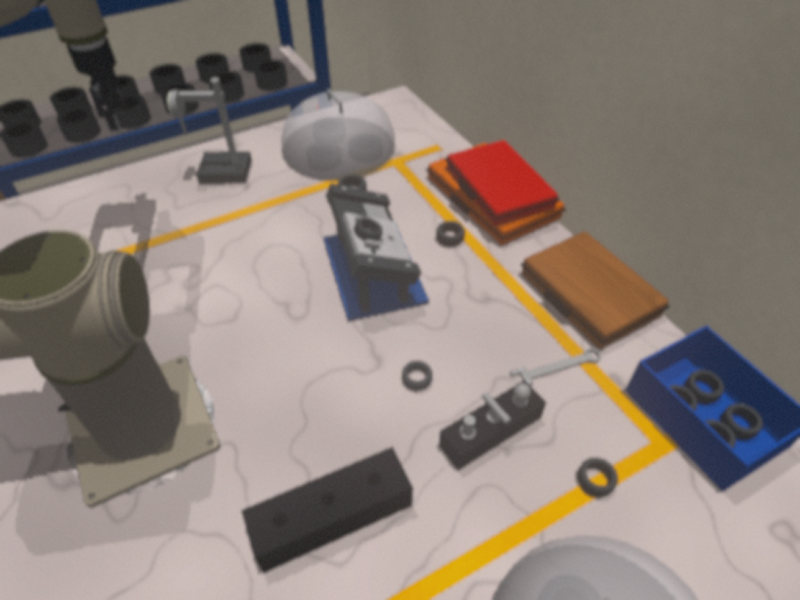

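View pics/top0.png

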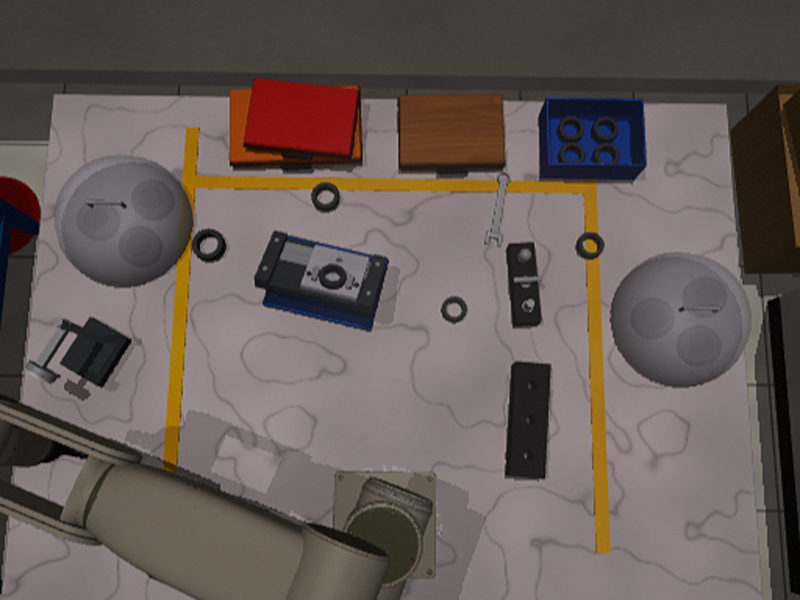

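The rack with the pins is at about (524,285) in the top view and the stand at (322,280), with its carriage on the right side. I'll magnify both.

```bash
python3 - <<'E'
from bench import viewer
import cv2,numpy as np
s=viewer.snapshot("side")[:,:,::-1];t=viewer.snapshot("top")[:,:,::-1]
cv2.imwrite("pics/s.png",s);cv2.imwrite("pics/t.png",t)
def c(im,x,y,w,h,k):return cv2.resize(im[y:y+h,x:x+w],None,fx=k,fy=k,interpolation=cv2.INTER_CUBIC)
a=np.hstack([c(s,275,235,80,65,5),c(t,310,148,80,65,5)])
b=np.hstack([c(s,200,110,80,55*80//80,5),c(t,160,143,80,55,5)])
b2=np.vstack([a,b]);print(b2.shape)
cv2.imwrite("pics/crop1.png",b2)
E
```

```text
(600, 800, 3)
```

View pics/crop1.png

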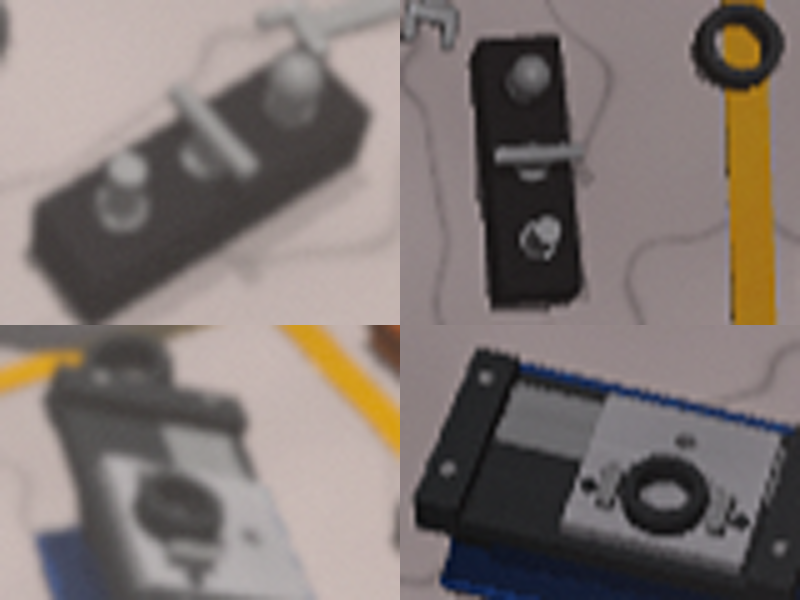

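Plain head: lower-left pin in the side crop (head top at (128,167)), robot-side pin in the top crop (head top (548,230)). Ball is at the far end and tee in the middle. The carriage hole is at (252,537) in the side crop and (685,441) in the top crop.

```bash
cat > h.py <<'E'
import numpy as np
from bench import viewer
from scipy.spatial.transform import Rotation as Ro
def ray(n,u,v):
    m=viewer.camera_model(n);f=192/np.tan(np.radians(m["vertical_fov"]/2))
    d=Ro.from_euler("xyz",m["attitude"],degrees=True).apply([(u-m["cx"])/f,(v-m["cy"])/f,1]);return m["xyz"],d/np.linalg.norm(d)
def atz(n,uv,z):
    o,d=ray(n,*uv);return o+d*(z-o[2])/d[2]
def tri(s,t):
    A=0;b=0;L=[ray("side",*s),ray("top",*t)]
    for o,d in L: P=np.eye(3)-np.outer(d,d);A=A+P;b=b+P@o
    p=np.linalg.solve(A,b);return p,[np.linalg.norm(np.cross(p-o,d)) for o,d in L]
E
python3 - <<'E'
from h import *
np.set_printoptions(precision=1,suppress=True)
S=lambda u,v:(275+u/5-.4,235+v/5-.4); T=lambda u,v:(310+(u-400)/5-.4,148+v/5-.4)
S2=lambda u,v:(200+u/5-.4,110+(v-325)/5-.4); T2=lambda u,v:(160+(u-400)/5-.4,143+(v-325)/5-.4)
print("rack corners",*[atz("top",T(*p),50) for p in((472,40),(558,37),(582,295),(492,303))])
print("rack side", *[atz("side",S(*p),50) for p in((37,207),(88,270),(368,117),(318,60))])
print("head top: top",atz("top",T(548,229),90),"side",atz("side",S(128,167),90),tri(S(128,167),T(548,229)))
print("flange",atz("top",T(538,240),54),atz("side",S(122,207),54))
print("hole",tri(S2(252,537),T2(685,441)))
print("ring",tri(S2(180,503),T2(664,493)))
print("screwsL",atz("top",T2(486,377),100),atz("top",T2(448,468),120),atz("top",T2(779,548),120))
E
```

```text
rack corners [ 606.9 -262.9   50. ] [ 609.9 -322.7   50. ] [ 428.4 -335.4   50. ] [ 422.1 -274.    50. ]
rack side [ 429.8 -284.2   50. ] [ 433.3 -326.    50. ] [ 608.7 -323.5   50. ] [ 607.6 -282.3   50. ]
head top: top [ 466.  -306.1   90. ] side [ 466.6 -305.4   90. ] (array([ 465.9, -305.9,   91.2]), [np.float64(0.16241438831832095), np.float64(0.1624143883184411)])
flange [ 465.4 -305.4   54. ] [ 465.7 -306.8   54. ]
hole (array([550. , 103.8, 110.8]), [np.float64(0.12784707437660967), np.float64(0.12784707437656628)])
ring (array([505.8, 113.1, 150.2]), [np.float64(0.6654645290704259), np.float64(0.6654645290703978)])
screwsL [595.  239.5 100. ] [527.  258.6 120. ] [476.2  39.5 120. ]
```

arm_command:
  targets:
    - [[0.024,-0.043,0.007,0,0,0.0045,1],[0.024,-0.043,0.007,0,0,0.0045,1],[0.024,-0.043,0.007,0,0,0.0045,1],[0.024,-0.043,0.007,0,0,0.0045,1],[0.024,-0.043,0.007,0,0,0.0045,1],[0.024,-0.043,0.007,0,0,0.0045,1],[0.024,-0.043,0.007,0,0,0.0045,1],[0.024,-0.043,0.007,0,0,0.0045,1],[0.024,-0.043,0.007,0,0,0.0045,1],[0.024,-0.043,0.007,0,0,0.0045,1]]

```text
time: 1.45
tool_pos: [402.1, 146.3, 301.6]
tcp_rot: [180.0, 0.0, 167.0]
ft_force: [0.5, 0.5, 0.6]
finger_gap: 85.5
grip_force: 0.0
```

arm_command:
  targets:
    - [[0.0065,-0.045,0,0,0,0,1],[0.0065,-0.045,0,0,0,0,1],[0.0065,-0.045,-0.01,0,0,0,1],[0.0065,-0.045,-0.01,0,0,0,1],[0.0065,-0.045,-0.01,0,0,0,1],[0.0065,-0.045,-0.01,0,0,0,1],[0.0065,-0.045,-0.02,0,0,0,1],[0.0065,-0.045,-0.02,0,0,0,1],[0.0065,-0.045,-0.02,0,0,0,1],[0,0,0,0,0,0,1]]

```text
time: 2.7
tool_pos: [458.6, -259.0, 198.5]
tcp_rot: [179.9, -0.2, 166.8]
ft_force: [-0.5, -0.1, -0.3]
finger_gap: 85.4
grip_force: 0.0
```

```bash
python3 -c "
from bench import status
print({k:v for k,v in status.sense().items() if k in('time','tool_pos','tcp_rot','joint_pos','ft_force')})"
```

```text
{'time': 2.7, 'joint_pos': array([-3.50096083e+01, -2.65403688e+00,  9.91193285e+01, -3.33406599e-02,
        8.37889327e+01, -1.11764192e+02]), 'tool_pos': array([ 458.63034862, -258.99771319,  198.48592909]), 'tcp_rot': array([179.93650325,  -0.24838729, 166.75840189]), 'ft_force': array([-0.45676357, -0.05176367, -0.2685282 ])}
```

arm_command:
  targets:
    - [[0.0035,-0.023,-0.02,0,0,0,1],[0.004,-0.024,-0.02,0,0,0,1],[0,0,-0.02,0,0,0,1],[0,0,-0.02,0,0,0,1],[0,0,-0.02,0,0,0,1],[0,0,-0.02,0,0,0,1],[0,0,-0.01,0,0,0,1],[0,0,-0.005,0,0,0,1],[0,0,0,0,0,0,1],[0,0,0,0,0,0,1]]

```text
time: 3.95
tool_pos: [468.1, -304.6, 67.1]
tcp_rot: [-180.0, 0.1, 166.9]
ft_force: [-0.3, 0.1, 0.7]
finger_gap: 85.1
grip_force: 0.0
```

```bash
python3 - <<'E'
from bench import viewer
import cv2,numpy as np
s=viewer.snapshot("side")[:,:,::-1];t=viewer.snapshot("top")[:,:,::-1]
def c(im,x,y,w,h,k):return cv2.resize(im[y:y+h,x:x+w],None,fx=k,fy=k,interpolation=cv2.INTER_CUBIC)
cv2.imwrite("pics/g1.png",np.hstack([c(s,260,215,80,100,5),c(t,300,130,80,100,5)]))
E
```

```text
(no output)
```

View pics/g1.png

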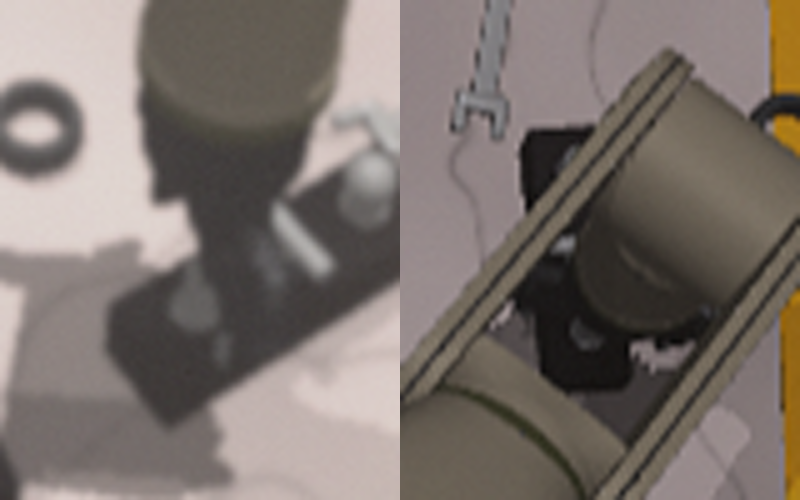

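The pictures show the fingers around the near pin (flange at about (193,310) in the side crop), clear of the tee bar. I'll correct by 2 mm, lower and close.

arm_command:
  targets:
    - [[-0.002,-0.0015,-0.005,0,0,0,1],[0,0,-0.004,0,0,0,1],[0,0,0,0,0,0,0],[0,0,0,0,0,0,-0.4],[0,0,0,0,0,0,-1],[0,0,0,0,0,0,-1],[0,0,0,0,0,0,-1],[0,0,0,0,0,0,-1],[0,0,0,0,0,0,-1],[0,0,0,0,0,0,-1]]
  force: 80

```text
time: 5.3
tool_pos: [465.9, -305.8, 57.7]
tcp_rot: [-180.0, 0.0, 167.0]
ft_force: [-0.6, 0.7, 4.2]
finger_gap: 15.7
grip_force: 78.1
```

arm_command:
  targets:
    - [[0,0,0.005,0,0,0,-1],[0,0,0.01,0,0,0,-1],[0,0,0.02,0,0,0,-1],[0,0,0.03,0,0,0,-1],[0,0,0.04,0,0,0,-1],[0,0,0.04,0,0,0,-1],[0,0,0.04,0,0,0,-1],[0,0,0.03,0,0,0,-1],[0,0,0,0,0,0,-1]]

```text
time: 6.42
tool_pos: [466.7, -306.5, 277.0]
tcp_rot: [-179.8, 0.3, 166.9]
ft_force: [0.4, -0.9, -1.2]
finger_gap: 16.0
grip_force: 78.2
```

```bash
python3 - <<'E'
from bench import viewer
import cv2,numpy as np
s=viewer.snapshot("side")[:,:,::-1]
def c(im,x,y,w,h,k):return cv2.resize(im[y:y+h,x:x+w],None,fx=k,fy=k,interpolation=cv2.INTER_CUBIC)
cv2.imwrite("pics/l1.png",c(s,240,150,120,140,4))
E
```

```text
(no output)
```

View pics/l1.png

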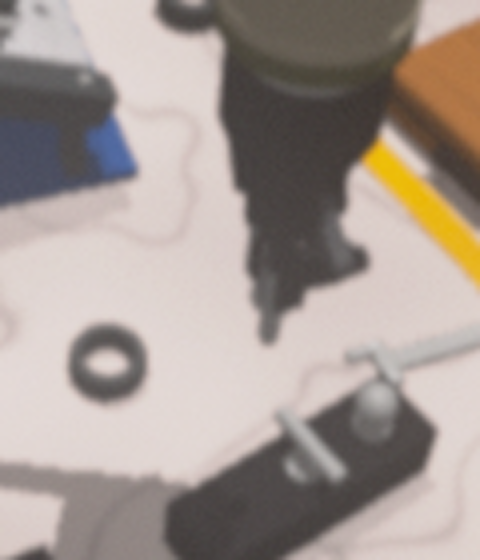

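arm_command:
  targets:
    - [[0.0138,0.0398,0,0.0099,0.0425,0,-1],[0.0138,0.0398,0,0.0099,0.0425,0,-1],[0.0138,0.0398,0,0.0099,0.0425,0,-1],[0.0138,0.0398,0,0.0099,0.0425,0,-1],[0.0138,0.0398,0,0.0099,0.0425,0,-1],[0.0138,0.0398,0,0.0099,0.0425,0,-1],[0.0138,0.0398,0,0.0099,0.0425,0,-1],[0.0138,0.0398,-0.01,0.0099,0.0425,0,-1],[0.0138,0.0398,-0.018,0.0099,0.0425,0,-1],[0.0138,0.0398,-0.018,0.0099,0.0425,0,-1]]

```text
time: 7.72
tool_pos: [603.1, 93.6, 224.2]
tcp_rot: [-180.0, -25.2, 166.9]
ft_force: [-0.1, 0.2, -1.6]
finger_gap: 15.8
grip_force: 78.3
```

arm_command:
  targets:
    - [[0,0,0,0,0,0,-1],[0,0,0,0,0,0,-1],[0,0,0,0,0,0,-1]]

```text
time: 8.1
tool_pos: [603.7, 91.3, 227.2]
tcp_rot: [180.0, -24.9, 166.9]
ft_force: [-0.1, 0.7, -1.5]
finger_gap: 16.2
grip_force: 78.4
```

```bash
python3 - <<'E'
from bench import viewer,status
from h import *
import cv2,numpy as np
np.set_printoptions(precision=2,suppress=True)
print("lifted nose",atz("side",(306.6,235.1),229.3))
R=Ro.from_euler("xyz",status.sense()["tcp_rot"],degrees=True).as_matrix();print(R, status.sense()["tool_pos"],status.sense()["joint_pos"],status.sense()["ft_force"])
s=viewer.snapshot("side")[:,:,::-1]
t=viewer.snapshot("top")[:,:,::-1]
def c(im,x,y,w,h,k):return cv2.resize(im[y:y+h,x:x+w],None,fx=k,fy=k,interpolation=cv2.INTER_CUBIC)
cv2.imwrite("pics/a1.png",np.hstack([c(s,200,85,80,90,5),c(t,160,123,80,90,5)]))
E
```

```text
lifted nose [ 467.86 -307.18  229.3 ]
[[-0.88  0.23 -0.41]
 [ 0.21  0.97  0.1 ]
 [ 0.42  0.   -0.91]] [603.68  91.33 227.22] [  0.39  33.04  57.78   6.18 113.37 -75.26] [-0.07  0.74 -1.51]
```

View pics/a1.png

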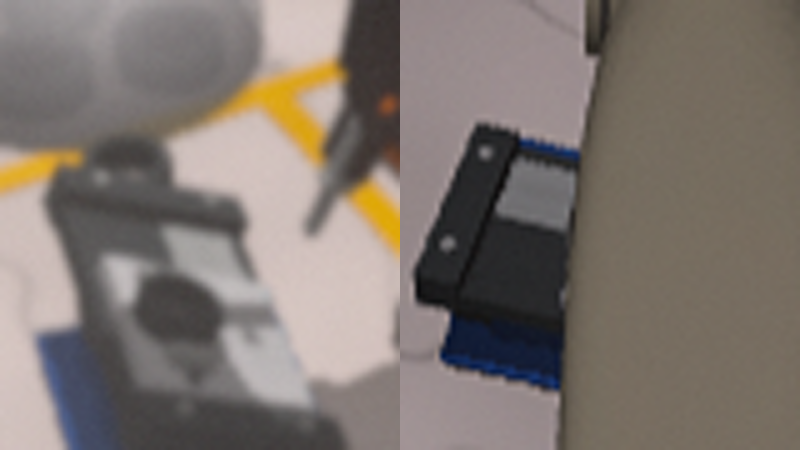

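Side crop: nose at (312,233), carriage hole at about (255,335). The pin is held on the tool axis. I'll approach along the hole axis.

arm_command:
  targets:
    - [[-0.005,0.0012,-0.0108,0,0,0,-1],[-0.005,0.0012,-0.0108,0,0,0,-1],[-0.005,0.0012,-0.0108,0,0,0,-1],[-0.005,0.0012,-0.0108,0,0,0,-1],[-0.005,0.0012,-0.0108,0,0,0,-1],[-0.005,0.0012,-0.0108,0,0,0,-1],[0,0,0,0,0,0,-1],[0,0,0,0,0,0,-1]]

```text
time: 9.2
tool_pos: [573.9, 99.5, 161.8]
tcp_rot: [180.0, -25.0, 167.0]
ft_force: [-0.1, 0.4, -1.1]
finger_gap: 15.7
grip_force: 78.4
```

```bash
python3 - <<'E'
from bench import viewer,status
import cv2,numpy as np
s=viewer.snapshot("side")[:,:,::-1]
print(status.sense()["tool_pos"],status.sense()["tcp_rot"],status.sense()["ft_force"])
cv2.imwrite("pics/a2.png",cv2.resize(s[115:175,215:285],None,fx=8,fy=8,interpolation=cv2.INTER_CUBIC))
E
```

```text
[574.09781476  99.50357758 162.08373074] [179.95483404 -24.94101368 166.95841809] [ 1.02986031  0.13645201 -1.32863654]
```

View pics/a2.png

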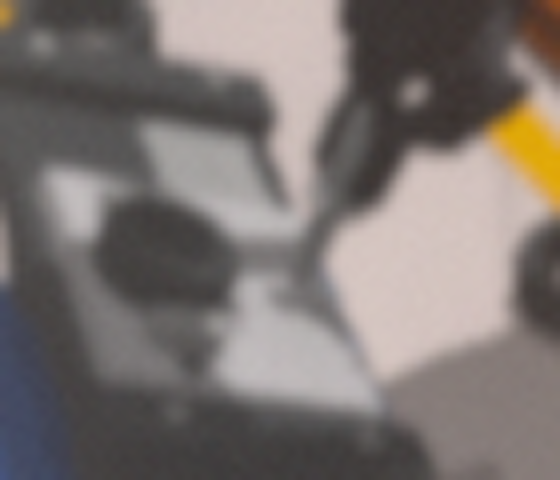

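The nose is at about (303,278), just above the hole at about (288,296). That matches the plan, so I'll advance while watching the force.

arm_command:
  targets:
    - [[-0.001,-0.001,-0.001,0,0,0,-1],[-0.0008,0.0002,-0.0018,0,0,0,-1],[-0.0008,0.0002,-0.0018,0,0,0,-1],[-0.0008,0.0002,-0.0018,0,0,0,-1],[-0.0008,0.0002,-0.0018,0,0,0,-1],[-0.0008,0.0002,-0.0018,0,0,0,-1],[-0.0008,0.0002,-0.0018,0,0,0,-1],[0,0,0,0,0,0,-1]]

```text
time: 10.25
tool_pos: [567.6, 99.7, 149.5]
tcp_rot: [180.0, -25.0, 167.0]
ft_force: [0.4, 0.0, -1.0]
finger_gap: 16.2
grip_force: 78.4
```

arm_command:
  targets:
    - [[-0.0008,0.0002,-0.0018,0,0,0,-1],[-0.0008,0.0002,-0.0018,0,0,0,-1],[-0.0008,0.0002,-0.0018,0,0,0,-1],[0,0,0,0,0,0,-1]]

```text
time: 10.75
tool_pos: [565.2, 100.3, 144.0]
tcp_rot: [180.0, -25.0, 167.0]
ft_force: [0.2, 0.0, -0.8]
finger_gap: 15.8
grip_force: 78.4
```

arm_command:
  targets:
    - [[-0.0004,0.0001,-0.0009,0,0,0,-1],[-0.0004,0.0001,-0.0009,0,0,0,-1],[0,0,0,0,0,0,-1]]

```text
time: 11.12
tool_pos: [564.8, 100.5, 142.8]
tcp_rot: [180.0, -25.0, 167.0]
ft_force: [1.5, -0.9, 1.1]
finger_gap: 16.5
grip_force: 78.4
```

arm_command:
  targets:
    - [[-0.0004,0.0001,-0.0009,0,0,0,-1],[0,0,0,0,0,0,-1],[0,0,0,0,0,0,-1]]

```text
time: 11.5
tool_pos: [564.9, 100.5, 142.6]
tcp_rot: [179.9, -24.9, 167.0]
ft_force: [1.1, -0.9, 5.9]
finger_gap: 15.9
grip_force: 79.0
```

arm_command:
  targets:
    - [[0.00045,0.00195,0,0,0,0,-1],[0.00045,0.00195,0,0,0,0,-1],[0.00045,0.00195,0,0,0,0,-1],[0.00045,0.00195,0,0,0,0,-1],[0.00045,0.00195,0,0,0,0,-1],[0,0,0,0,0,0,-1]]

```text
time: 12.25
tool_pos: [567.0, 109.4, 142.6]
tcp_rot: [-180.0, -24.9, 166.9]
ft_force: [1.1, -4.5, 5.4]
finger_gap: 16.0
grip_force: 79.3
```

arm_command:
  targets:
    - [[0.00045,0.00195,0,0,0,0,-1],[0.00045,0.00195,0,0,0,0,-1],[0.00045,0.00195,0,0,0,0,-1],[0,0,0,0,0,0,-1]]

```text
time: 12.75
tool_pos: [568.3, 115.2, 142.6]
tcp_rot: [-179.9, -24.9, 166.9]
ft_force: [0.1, -4.2, 5.3]
finger_gap: 16.0
grip_force: 79.3
```

arm_command:
  targets:
    - [[0.00045,0.00195,0,0,0,0,-1],[0.00045,0.00195,0,0,0,0,-1],[0.00045,0.00195,0,0,0,0,-1],[0,0,0,0,0,0,-1]]

```text
time: 13.25
tool_pos: [569.7, 121.1, 142.6]
tcp_rot: [-179.9, -24.9, 166.9]
ft_force: [0.3, -4.2, 5.0]
finger_gap: 15.9
grip_force: 79.3
```

arm_command:
  targets:
    - [[0.00045,0.00195,0,0,0,0,-1],[0.00045,0.00195,0,0,0,0,-1],[0,0,0,0,0,0,-1]]

```text
time: 13.62
tool_pos: [570.6, 124.9, 142.6]
tcp_rot: [-179.9, -24.9, 166.9]
ft_force: [1.5, -4.5, 5.1]
finger_gap: 16.2
grip_force: 79.3
```

arm_command:
  targets:
    - [[0.00045,0.00195,0,0,0,0,-1],[0.00045,0.00195,0,0,0,0,-1],[0.00045,0.00195,0,0,0,0,-1],[0,0,0,0,0,0,-1]]

```text
time: 14.12
tool_pos: [571.2, 132.2, 141.1]
tcp_rot: [180.0, -25.0, 167.0]
ft_force: [-0.6, -1.2, -0.4]
finger_gap: 15.7
grip_force: 78.5
```

Force has vanished and the tip went down: the nose has found the bed hole. I'll push gently along the axis and read the lateral force.

arm_command:
  targets:
    - [[-0.0004,0.0001,-0.0009,0,0,0,-1],[-0.0004,0.0001,-0.0009,0,0,0,-1],[-0.0004,0.0001,-0.0009,0,0,0,-1],[0,0,0,0,0,0,-1]]

```text
time: 14.62
tool_pos: [570.1, 132.2, 138.7]
tcp_rot: [180.0, -25.0, 167.0]
ft_force: [-1.5, 0.9, -1.1]
finger_gap: 15.8
grip_force: 78.4
```

arm_command:
  targets:
    - [[-0.0004,0.0001,-0.0009,0,0,0,-1],[-0.0004,0.0001,-0.0009,0,0,0,-1],[-0.0004,0.0001,-0.0009,0,0,0,-1],[-0.0004,0.0001,-0.0009,0,0,0,-1],[0,0,0,0,0,0,-1]]

```text
time: 15.25
tool_pos: [568.7, 132.8, 135.4]
tcp_rot: [179.9, -25.0, 167.0]
ft_force: [-0.5, 0.8, 0.6]
finger_gap: 16.0
grip_force: 78.7
```

arm_command:
  targets:
    - [[-0.0008,0.0002,-0.0018,0,0,0,-1],[-0.0008,0.0002,-0.0018,0,0,0,-1],[-0.0008,0.0002,-0.0018,0,0,0,-1],[0,0,0,0,0,0,-1]]

```text
time: 15.75
tool_pos: [566.1, 133.4, 129.7]
tcp_rot: [179.9, -25.0, 167.0]
ft_force: [0.2, 3.0, 1.6]
finger_gap: 16.0
grip_force: 78.6
```

arm_command:
  targets:
    - [[-0.0008,0.0006,-0.0018,0,0,0,-1],[-0.0008,0.0002,-0.0018,0,0,0,-1],[-0.0008,0.0002,-0.0018,0,0,0,-1],[-0.0008,0.0002,-0.0018,0,0,0,-1],[0,0,0,0,0,0,-1]]

```text
time: 16.38
tool_pos: [562.8, 134.4, 122.4]
tcp_rot: [180.0, -25.0, 167.0]
ft_force: [-1.0, 2.9, 2.0]
finger_gap: 16.1
grip_force: 78.7
```

Depth is about 22 mm of 27. I'll go on to flange contact.

arm_command:
  targets:
    - [[-0.0008,0.0004,-0.0018,0,0,0,-1],[-0.0004,0.0001,-0.0009,0,0,0,-1],[-0.0004,0.0001,-0.0009,0,0,0,-1],[0,0,0,0,0,0,-1]]

```text
time: 16.88
tool_pos: [561.3, 134.9, 119.0]
tcp_rot: [180.0, -25.0, 166.9]
ft_force: [-2.4, 2.1, 3.4]
finger_gap: 16.1
grip_force: 78.7
```

arm_command:
  targets:
    - [[-0.0004,0.0001,-0.0009,0,0,0,-1],[-0.0004,0.0001,-0.0009,0,0,0,-1],[0,0,0,0,0,0,-1]]

```text
time: 17.25
tool_pos: [561.1, 135.0, 118.4]
tcp_rot: [180.0, -24.9, 167.0]
ft_force: [-1.0, 1.0, 9.2]
finger_gap: 16.2
grip_force: 79.5
```

arm_command:
  targets:
    - [[-0.0004,0.0001,-0.0009,0,0,0,-1],[-0.0004,0.0001,-0.0009,0,0,0,-1],[0,0,0,0,0,0,-1],[0,0,0,0,0,0,-1]]

```text
time: 17.75
tool_pos: [561.1, 135.1, 118.3]
tcp_rot: [179.9, -24.8, 167.0]
ft_force: [-1.4, -1.5, 17.6]
finger_gap: 15.8
grip_force: 80.5
```

arm_command:
  targets:
    - [[0.0008,-0.0002,0.0018,0,0,0,-1],[0,0,0,0,0,0,-1],[0,0,0,0,0,0,-0.7],[0,0,0,0,0,0,-0.5],[0,0,0,0,0,0,0],[0,0,0,0,0,0,0],[0,0,0,0,0,0,0]]

```text
time: 18.62
tool_pos: [560.6, 135.0, 117.0]
tcp_rot: [180.0, -25.0, 166.9]
ft_force: [-0.4, 0.3, -0.1]
finger_gap: 42.6
grip_force: 0.0
```

arm_command:
  targets:
    - [[0.004,-0.001,0.009,0,0,0,0],[0.004,-0.001,0.009,0,0,0,0],[0.004,-0.001,0.009,0,0,0,0],[0.008,-0.002,0.018,0,0,0,0],[0.008,-0.002,0.018,0,0,0,0],[0.008,-0.002,0.018,0,0,0,0],[0.01,-0.002,0.02,0,0,0,0],[0.01,-0.002,0.02,0,0,0,0],[0.01,-0.002,0.02,0,0,0,0],[0,0,0,0,0,0,0]]

```text
time: 19.88
tool_pos: [628.0, 119.9, 260.5]
tcp_rot: [179.9, -24.8, 167.0]
ft_force: [-0.1, 0.4, -0.1]
finger_gap: 42.7
grip_force: 0.0
```

arm_command:
  targets:
    - [[0,0.04,0.01,0,0,0,0],[0,0.04,0.01,0,0,0,0],[0,0.04,0.01,0,0,0,0],[0,0.04,0.01,0,0,0,0],[0,0.04,0.01,0,0,0,0],[0,0,0,0,0,0,0]]

```text
time: 20.62
tool_pos: [625.5, 323.6, 307.7]
tcp_rot: [179.9, -25.0, 167.2]
ft_force: [0.1, -1.0, -0.5]
finger_gap: 43.0
grip_force: 0.0
```

```bash
python3 - <<'E'
from bench import viewer
import cv2,numpy as np
s=viewer.snapshot("side")[:,:,::-1];t=viewer.snapshot("top")[:,:,::-1]
def c(im,x,y,w,h,k):return cv2.resize(im[y:y+h,x:x+w],None,fx=k,fy=k,interpolation=cv2.INTER_CUBIC)
cv2.imwrite("pics/f.png",np.hstack([c(s,200,95,80,90,5),c(t,160,133,80,90,5)]))
E
```

```text
(no output)
```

View pics/f.png

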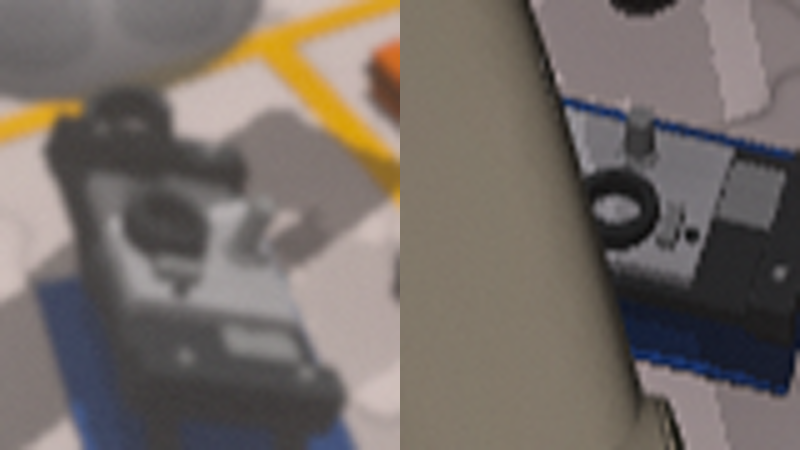

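The pin stands seated on the carriage (side crop (255,235), flange at (640,155) in the top crop), and the carriage has moved over. The gripper is clear.

```bash
python3 -c "
from bench import job
print(job.hand_in())"
```

```text
the job is handed in; nothing more can be done
None
```

The plain-headed pin is pushed through the carriage and the bed until its flange seated on the carriage and has been let go; I touched nothing else, and the job was handed in at about 21 s of the 64 s allowed (no verdict was returned).

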